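# Clamp a valve block in the cam-lever fixture

### The job

Stand the aluminium valve block on the bed of the blue fixture, between the side rail and the orange shoe, and slide it gently back until it is flush against the backstop's black pad and has pushed the feeler pin fully in. Only then swing the red-knobbed cam lever over until it snaps past centre to the end of its swing and clamps the block. Never ram the backstop or force the lever, let go of everything at the end, and leave the other things on the bench alone.

Things in the scene. Friction and masses are not known exactly. Their poses are not given: they have to be found in the camera images.
- valve_block: Loose aluminium block, 70 (its x) x 44 (its y) x 60 mm tall, about 0.5 kg, dark and brass plugs flush in its top; origin at the centre of its underside, z up. Starts upright on the table left of the fixture. Either end may face the backstop. Grip it across its 44 mm width with the fingertips 22 mm or more above its underside, to clear rail and shoe.
- fixture: Blue base plate bolted to the table, 15 mm thick (its top is the bed), x -130..+120, y -120..+50 mm in its frame. Origin on the table under the middle of the channel; x runs along the channel to the backstop, y to the left, z up. The channel is open above and at -x; its room is y -28..+25. The block's 70 mm side lies along x; set it down at x = -35, y = -1.5 mm, then slide to +x.
- rail_end (a point): Near (-x) end of the steel side rail, at its inner face on the bed: x = -95, y = +25, z = 15 mm in the fixture's frame. The rail runs 150 mm to +x and rises 18 mm above the bed. The block is clamped against it; with the lever open there are 53 mm between rail and shoe.
- backstop: Fixed dark base at the channel's +x end, 30 x 50 x 12 mm, origin at the centre of its underside (x 100, y 0, z 15 mm in the fixture's frame). On it a yellow slide with a black pad 32 wide, 5 to 43 mm above the bed. The pad's face stands 38 to 68 mm from this origin to -x: set differently every time, not measured; feel for it. Pad sprung, 5 N/mm over 3 mm, then solid; over 20 N is ramming.
- seat_pin (a joint): Orange feeler pin, 8 mm across, in the middle of the backstop's pad, 30 mm above the bed: 0 = standing 5 mm proud of the pad, 0.005 m = pushed in flush with the pad, i.e. the block touches the pad. Its spring is very soft (0.3 N).
- shoe: Orange clamp shoe, 24 wide (x) x 10 (y) x 18 mm tall, origin at the middle of its rear face, on the bed; its front face is 10 mm towards fixture +y. It is driven to +y by the cam lever, at most 16 mm from its open place, through a 5 N/mm spring. It presses the block against the rail.
- cam_lever (a joint): Lever angle, rad: 0 = open, handle to fixture -y leaning 0.2 rad to +x; grows clockwise from above (knob goes to -x, then +y). Stiffens up to its dead centre near 1.45, then snaps by itself to its end at 1.83 (handle to -x, near parallel to the channel) and stays. Let go earlier, it swings back. Starts at 0 to 0.15. Takes 5 to 10 N at the knob.
- lever_flex (a joint): How far the lever's spring-steel arm is bent, rad: 0 = unloaded, positive when the knob is pushed towards closing; 0.004 rad per N at the knob (normal closing bends it by 0.02 to 0.04). Beyond 0.1 rad either way (25 N at the knob) the lever is being forced, as when pushed on hard at its end stop. Adds to the angle of joint cam_lever to give the direction of the arm.
- cam_pivot (a point): Point on the lever's vertical pivot axis, 25 mm above the bed, at x = 5, y = -85 mm in the fixture's frame (axes as the fixture's).
- lever_knob (a point): Centre of the top of the red upright knob at the lever's end: 20 mm across, 34 mm tall, its top 64 mm above the bed, 110 mm from the pivot axis; the 10 mm thick steel lever arm lies under it (20 to 30 mm above the bed).
- oil_can: Bystander: red can, 60 mm across, 120 mm tall, origin at its underside. Leave alone.
- carton: Bystander: cardboard box, 90 x 70 x 50 mm, origin at its underside. Leave alone.
- bearing: Bystander: steel ball bearing, 60 mm across, 18 mm tall, origin at its underside. Leave alone.
- screwdriver: Bystander: screwdriver lying on the table, along its own x. Leave alone.
- mug: Bystander: blue mug, 76 mm across, 85 mm tall, origin at its underside. Leave alone.
- jar: Bystander: glass jar with yellow cap, 56 mm across, 70 mm tall, origin at its underside. Leave alone.
- pipe_cap: Bystander: brass pipe cap, 52 mm across, 30 mm tall, origin at its underside. Leave alone.
Not all that is in view belongs to the job. Of the things that look like the valve_block, the smallest one is meant.

How it is judged:
On the way, in this order (a step that is already met when the one before it is completed fails the run):
1. with the lever still open, the block stands in the channel flush against the backstop (pin in by more than 3.5 of 5 mm) (value of joint seat_pin above 0.0035 m and y of valve_block in the frame of fixture between -0.009 and 0.009 m and x of valve_block in the frame of fixture between -0.012 and 0.036 m and z of valve_block in the frame of fixture below 0.019 m and angle between valve_block's own z axis and vertical below 0.06 rad and value of joint cam_lever below 0.6 rad), for 0.2 s.
2. the lever has snapped past centre and clamps the block (value of joint cam_lever above 1.7 rad and contact force between shoe and valve_block above 10 N), for 0.2 s.
At the end, for the whole second after the job is handed in: The block stands upright on the bed (within 4 mm of it), in the channel and in line with it (0.08 rad), flush against the backstop's pad (feeler pin in by more than 3.5 mm of its 5 mm), the cam lever beyond 1.7 rad, the shoe pressing on the block with more than 10 N, and the block at rest (all of step 2 and value of joint seat_pin above 0.0035 m and y of valve_block in the frame of fixture between -0.009 and 0.009 m and x of valve_block in the frame of fixture between -0.012 and 0.036 m and z of valve_block in the frame of fixture below 0.019 m and angle between valve_block's own z axis and vertical below 0.06 rad and angle between the x axis of valve_block and the x axis of fixture, either way round below 0.08 rad and linear speed of valve_block below 0.02 m/s); the robot touches nothing.
It fails at once if the backstop is rammed (more than 20 N from the block) (contact force between valve_block and backstop above 20 N).
It fails at once if the lever is forced (its arm bent by more than 0.1 rad, 25 N at the knob) (value of joint lever_flex above 0.1 rad or value of joint lever_flex below -0.1 rad).
It fails at once if a bystander is moved by more than 20 mm (distance of any of oil_can, carton, bearing, screwdriver, mug, jar, pipe_cap from where it was at the start of the episode above 0.02 m).
It also fails if it takes over 69 s, if anything falls off the work surface, if the arm or the gripper's body presses on something with over 40 N, if the wrist force passes 120 N, or if a joint passes its speed limit or range.

### The arm

A 6-joint arm with a two-finger parallel gripper is mounted at the origin on the work surface. World frame = base frame: x ahead of the robot, y to its left, z up, the work surface at z = 0. Lengths are in m, angles in rad, forces in N, time in s.
With the tool pointing down it reaches from about 0.425 to 0.95 m from the base axis. Payload 3.5 kg.
Tool frame: the origin (TCP) lies on the centre line of the jaws, within the pads' length; the fingertips stand 14 mm ahead of it and the grasp point (between the pads) lies 5 mm behind it (ctrl.finger_overhang is the distance from the TCP to the fingertips, in m); z points along the fingers, y is the line along which they close (so a half turn about z gives the same grasp; the last joint's range is limited). The gripper opens to 85 mm and grips with 20 to 120 N. Pads are 22 mm wide; open, the fingers measure 114 mm over their backs; the gripper's body (76 mm by 85 mm) begins 54 mm behind the grasp point. The pads swing forward as they close: fully open they stand 13 mm farther back than shut.
Start: joints at [-1.368, 0.286, 1.577, -0, 1.279, -0.15], TCP at [0.233, -0.633, 0.245] pointing down, gripper open.
Joint ranges: [-2.77, 2.77], [-0.9, 2.22], [0.21, 2.48], [-1.53, 4.67], [0.24, 2.81], [-2.84, 2.84]. Speed limits (rad/s): [2.79, 2.79, 3.14, 3.14, 3.14, 3.14].

### API

Orientations are given as a unit quaternion [x, y, z, w].
In Python, from plant import ctrl gives the robot as it stands.
- The arm moves only by the tool send_rows, never from a script. Its argument "moves" is text: rows parted by semicolons, each of 7 numbers parted by spaces: the turn, a rotation vector about the tool's x, y, z in units of 360 degrees (1.0 is 360 degrees), then the shift along the tool's x, y, z in units of 20 cm (1.0 is 20 cm), then the gripper's target within -1 to 1 (fully open at 1, half-way at 0, shut at -1). A call has 1 to 12 rows; each row is the pose to reach, as a shift and turn from the pose commanded when the call began, along the tool's axes at that moment, turning the shorter way round; what a row does not reach only later rows make up. A row lasts 1/8 s, in which the tool goes at most 62.5 mm and 10.7 degrees, less where a joint would pass 70% of its speed; a pose out of reach is approached as far as the arm can. A call with a number of a shift or a turn outside -1 to 1 is refused whole. A call with a gripper value outside its range is refused whole. The fingers move at their own pace and stop on an object; "newtons" is the grip in N (left out, the last holds). Time passes only in rows, so rows that repeat a pose let the fingers close. It gives the time, the measured TCP pose, the force, the opening and the grip force at its end, in the units of the state.
- ctrl.get_state(): the state, without advancing time (a new reading comes with each control period).
- ctrl.read_camera(name): name is "scene" or "top" or "wrist"; returns a dict with "image" (480x640x3 uint8, red, green, blue), "fovy" (degrees; the focal length in pixels is half the picture's height over the tangent of half this angle, whatever the lens; pixels are square), "cx", "cy" (the principal point, pixels), "distortion" ([k1, k2, p1, p2, k3] as OpenCV has them; the pictures are not rectified), "extrinsics" (4x4, takes a point from camera to world coordinates). Camera axes: x right, y up, looking along -z (the intrinsics and any distortion apply to the point x, -y, -z); pixel columns grow to the right and rows downward; lengths in m; the calibration is good to about 2 mm. A picture is of the moment at which its call begins. There is no depth.
- ctrl.sign_off(): hands the job in; it is judged then, once.
The state is a dict: "time": time; "qpos": joint angles; "dq": joint speeds; "joint_efforts": joint torques, N m; "eef_pos": TCP position; "tcp_rot": TCP orientation; "contact_force": force on the tool from outside, world axes, zero at the start; "wrist_torque": the same for the moment, N m; "opening": opening from 0.0 (shut) to 1.0 (fully open); "finger_force": force on a finger pad.
Only numpy, scipy, OpenCV 4.12 (cv2) and the standard library are available. Lean on these libraries where they do the work, as an engineer would, in place of code of your own. Each camera call takes 0.05 s, during which the arm holds its last target. There are 200 camera calls.

## Working session

There is one attempt and no reset: what is moved stays moved. The work goes in short steps, Python scripts to look and compute and a tool call to move; the robot and the scene stay as the last step left them, time stands still between calls to the robot, and variables do not carry over. Pictures are saved under pics/ and viewed, at most 10 in all, crops included, and the job is handed in when it is done.

Besides the shell and the picture viewer there is one more tool, called after "Request:" by a JSON object that holds its "name" and its "arguments". send_rows: Moves the arm, as the interface text tells. Its arguments: {"type":"object","properties":{"moves":{"type":"string"},"newtons":{"type":"number"}},"required":["moves"]}

```bash
mkdir -p pics
cat > h.py <<'E'
import numpy as np, cv2
from plant import ctrl
def cam(n):
    c=ctrl.read_camera(n); f=240/np.tan(np.radians(c["fovy"])/2)
    c["K"]=np.array([[f,0,c["cx"]],[0,f,c["cy"]],[0,0,1]]); c["D"]=np.array(c["distortion"],float); c["E"]=np.array(c["extrinsics"]); return c
def ray(c,px):
    u=cv2.undistortPoints(np.array(px,float).reshape(-1,1,2),c["K"],c["D"]).reshape(-1,2)
    d=np.c_[u[:,0],-u[:,1],-np.ones(len(u))]@c["E"][:3,:3].T
    return c["E"][:3,3],d
def plane(c,px,z):
    o,d=ray(c,px); return o+d*((z-o[2])/d[:,2])[:,None]
def proj(c,P):
    q=(np.array(P,float).reshape(-1,3)-c["E"][:3,3])@c["E"][:3,:3]; q=q*[1,-1,-1]
    return cv2.projectPoints(q,np.zeros(3),np.zeros(3),c["K"],c["D"])[0].reshape(-1,2)
def save(c,n): cv2.imwrite("pics/"+n,c["image"][:,:,::-1])
E
python3 - <<'E'
from h import *
for n in("top","scene"):
    c=cam(n); save(c,n+"1.png"); print(n,c["E"].round(3).tolist(),c["fovy"])
s=ctrl.get_state(); print(s["eef_pos"],s["tcp_rot"],s["time"])
E
```

```text
top [[0.029, 0.99, -0.135, 0.386], [-1.0, 0.029, -0.001, 0.02], [0.002, 0.135, 0.991, 1.177], [0.0, 0.0, 0.0, 1.0]] 53.23254214130988
scene [[0.838, -0.396, 0.375, 1.017], [0.545, 0.629, -0.555, -0.694], [-0.016, 0.669, 0.743, 1.045], [0.0, 0.0, 0.0, 1.0]] 47.81390076023691
[ 0.23315706 -0.63285266  0.24407036] [ 9.84479061e-01  1.75498788e-01 -2.86470130e-05 -1.07391107e-03] 0.1
```

View pics/top1.png

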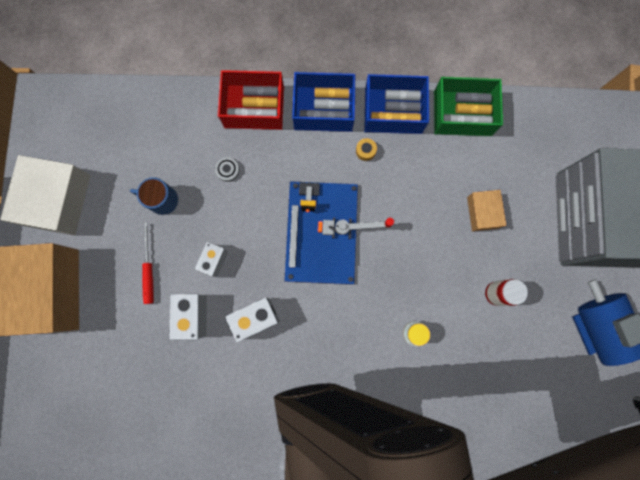

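View pics/scene1.png

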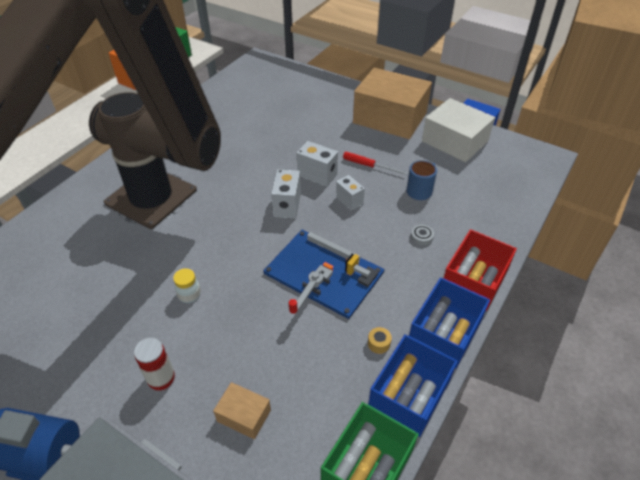

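Top view: the block lookalikes are at (209,259), (184,316) and (251,319). The smallest is (209,259). The fixture is at about (322,232), with its backstop up (world +x) and the red knob at (390,223).

Run:
```python
from h import *
c=cam("top"); im=c["image"]; hsv=cv2.cvtColor(im,cv2.COLOR_RGB2HSV)
m=cv2.inRange(hsv,(105,120,50),(125,255,255)); m[:170]=0; m[295:]=0; m[:,:270]=0; m[:,370:]=0
pts=np.argwhere(m)[:,::-1]; P=plane(c,pts,0.015)[:,:2]
r=cv2.minAreaRect((P*1000).astype(np.float32)); print("fix",r, cv2.boxPoints(r).round(0).tolist())
m=cv2.inRange(hsv,(0,0,150),(180,60,255)); m[:235]=0;m[285:]=0;m[:,:185]=0;m[:,235:]=0
n,l,st,ce=cv2.connectedComponentsWithStats(m); i=1+np.argmax(st[1:,4]); pts=np.argwhere(l==i)[:,::-1]
P=plane(c,pts,0.06)[:,:2]; r=cv2.minAreaRect((P*1000).astype(np.float32)); print("blk",r, cv2.boxPoints(r).round(0).tolist())
m=cv2.inRange(hsv,(0,150,100),(8,255,255)); m[:200]=0; m[245:]=0; m[:,:370]=0;m[:,405:]=0
print("knob",plane(c,np.argwhere(m)[:,::-1].mean(0),0.079), plane(c,[[342,228]],0.05))
big=cv2.resize(im[225:355,150:290],None,fx=4,fy=4,interpolation=cv2.INTER_CUBIC); cv2.imwrite("pics/crop1.png",big[:,:,::-1])
```

```text
fix ((565.1892700195312, 27.31568145751953), (168.36697387695312, 247.473876953125), 89.17710876464844) [[440.0, -55.0], [688.0, -59.0], [690.0, 110.0], [443.0, 113.0]]
blk ((485.2123107910156, 287.5635681152344), (115.5084228515625, 118.8297119140625), 1.7889856100082397) [[426.0, 345.0], [429.0, 226.0], [545.0, 230.0], [541.0, 349.0]]
knob [[ 0.58336289 -0.13080346  0.079     ]] [[ 0.5703574  -0.02208512  0.05      ]]
```

View pics/crop1.png

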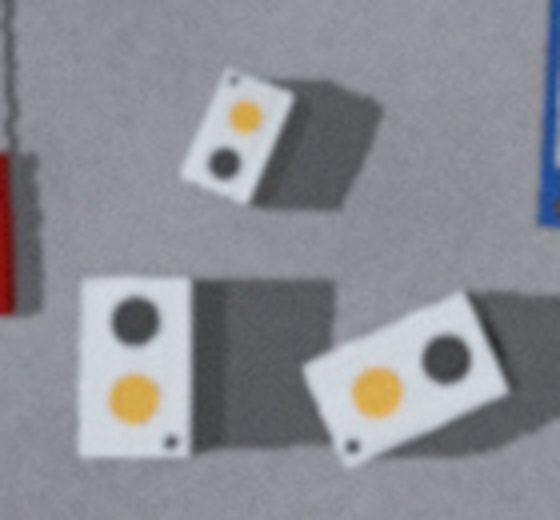

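The lookalikes are confirmed: the one at (209,259) is clearly the smallest (about 72 x 120 crop px against 110 x 180). It is the one I want.

```bash
cat >> h.py <<'E'
from scipy.spatial.transform import Rotation as R
def go(p,psi,s=None):
    "tool-down target: shift & turn in row units"
    s=s or ctrl.get_state(); R0=R.from_quat(s["tcp_rot"])
    Rt=R.from_euler("z",psi)*R.from_euler("x",np.pi)
    rv=(R0.inv()*Rt).as_rotvec()/(2*np.pi); sh=R0.inv().apply(np.array(p)-s["eef_pos"])/.2
    print("turn",rv.round(4),"shift",sh.round(3),"psi now",round(np.arctan2(*R0.as_matrix()[[1,0],0]),4))
E
python3 - <<'E'
from h import *
c=cam("top"); k=np.array([[230,66],[296,95],[248,206],[180,175]])/4+[150-.4,225-.4]
P=plane(c,k,.06); print(P.round(4)); print(P.mean(0))
for a,b in((2,1),(3,0)): d=P[b]-P[a]; print(np.linalg.norm(d),np.arctan2(d[1],d[0]))
b=P.mean(0); go([.5,-.25,.245],-.4); go([b[0],b[1],.2],-.41)
E
```

```text
[[0.5281 0.2954 0.06  ]
 [0.5121 0.2554 0.06  ]
 [0.4461 0.2798 0.06  ]
 [0.463  0.3208 0.06  ]]
[0.48731087 0.28782472 0.06      ]
0.07036431707105312 -0.35434167829084545
0.0699392090936567 -0.37232678015946574
turn [-2.000e-04  1.000e-04  1.198e-01] shift [ 1.914 -1.336 -0.   ] psi now 0.3528
turn [-2.000e-04  1.000e-04  1.214e-01] shift [ 2.783 -3.881  0.229] psi now 0.3528
```

Request:
{"name": "send_rows", "arguments": {"moves": "0 0 0 1 -0.7 0 1;0 0 0 1 -0.7 0 1;0 0 0 1 -0.7 0 1;0 0 0 1 -0.7 0 1"}}

```text
time: 0.7
eef_pos: [0.3734, -0.4309, 0.2452]
tcp_rot: [0.984, 0.176, 0.0, -0.0]
contact_force: [0.3, 0.5, 0.1]
opening: 1.0
finger_force: 0.0
```

Request:
{"name": "send_rows", "arguments": {"moves": "0 0 0 0.9 -1 0 1;0 0 0 0.9 -1 0 1;0 0 0 0.9 -1 0 1;0 0 0 0.9 -1 0 1;0 0 0 0.9 -1 0 1"}}

```text
time: 1.32
eef_pos: [0.4729, -0.1798, 0.2453]
tcp_rot: [0.984, 0.177, 0.0, -0.0]
contact_force: [1.0, -0.4, 0.1]
opening: 0.997
finger_force: 0.0
```

Request:
{"name": "send_rows", "arguments": {"moves": "0 0 0 0.6 -1 0 1;0 0 0 0.6 -1 0 1;0 0 0 0.6 -1 0 1;0 0 0 0.6 -1 0 1"}}

```text
time: 1.82
eef_pos: [0.5158, 0.0486, 0.2454]
tcp_rot: [0.984, 0.176, 0.0, -0.0]
contact_force: [0.1, 0.7, -0.9]
opening: 1.002
finger_force: 0.0
```

Request:
{"name": "send_rows", "arguments": {"moves": "0 0 0.114 0.28 -1 0.1 1;0 0 0.114 0.28 -1 0.1 1;0 0 0.114 0.28 -1 0.1 1;0 0 0.114 0.28 -1 0.1 1;0 0 0.114 0.28 -1 0.1 1;0 0 0.114 0.28 -1 0.1 1"}}

```text
time: 2.58
eef_pos: [0.4993, 0.2528, 0.2252]
tcp_rot: [0.984, -0.18, -0.0, 0.0]
contact_force: [0.8, -0.6, 0.0]
opening: 1.002
finger_force: 0.0
```

Run:
```python
from h import *
s=ctrl.get_state(); print(s["eef_pos"],s["qpos"],s["time"]); go([.4873,.2878,.2],-.363)
c=cam("wrist"); save(c,"w1.png"); print(c["E"].round(3).tolist(),c["fovy"])
```

```text
[0.49927132 0.25275956 0.22519278] [ 2.87554967e-01  5.08795612e-02  1.88233503e+00 -5.28373682e-04
  1.20872685e+00  2.22045696e+00] 2.575
turn [ 0.0001 -0.      0.0002] shift [-0.118 -0.143  0.126] psi now -0.3619
[[-0.354, 0.898, 0.26, 0.566], [-0.935, -0.34, -0.098, 0.227], [0.0, -0.278, 0.961, 0.355], [0.0, 0.0, 0.0, 1.0]] 66.62918706018688
```

View pics/w1.png

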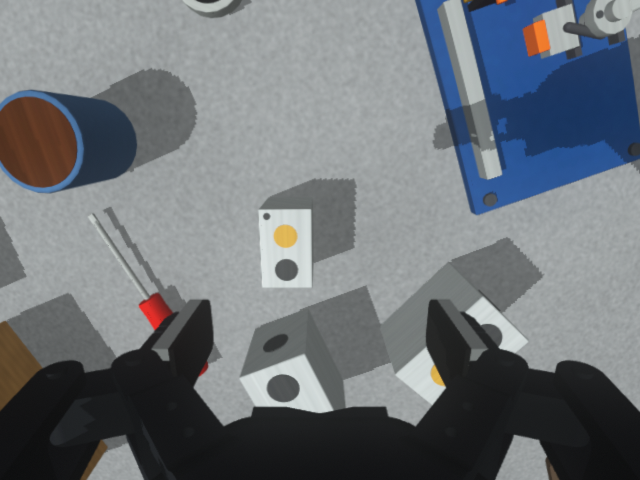

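The wrist view shows the small block's top at (260..312, 209..288). The big blocks are below it at (290,360) and (455,340), and the fixture is upper right, with its plate corner near (476,212).

Run:
```python
from h import *
c=cam("wrist"); g=cv2.cvtColor(c["image"],cv2.COLOR_RGB2HSV)
m=cv2.inRange(g,(0,0,205),(180,40,255)); m[:200]=0;m[296:]=0;m[:,:245]=0;m[:,330:]=0
m=cv2.morphologyEx(m,cv2.MORPH_OPEN,np.ones((5,5)))
h=cv2.findContours(m,0,2)[0]; h=max(h,key=cv2.contourArea).reshape(-1,2); P=plane(c,h,.06)[:,:2]
r=cv2.minAreaRect((P*1000).astype(np.float32)); print(r)
P=plane(c,[[260,209],[312,209],[312,287],[262,288]],.06); print(P.round(4),P.mean(0))
for a,b in((2,1),(3,0)): d=P[b]-P[a]; print(np.linalg.norm(d),np.arctan2(d[1],d[0]))
d=P[0]-P[1]; print(np.linalg.norm(d))
```

```text
((488.1598205566406, 287.7408447265625), (42.665950775146484, 67.75688934326172), 69.33966064453125)
[[0.5283 0.2934 0.06  ]
 [0.5131 0.2534 0.06  ]
 [0.4484 0.2783 0.06  ]
 [0.463  0.3197 0.06  ]] [0.4882022 0.2861827 0.06     ]
0.06933685511647998 -0.3682638436913235
0.07039863448000784 -0.38329711704141967
0.042792109267610255
```

Request:
{"name": "send_rows", "arguments": {"moves": "0 0 0 -0.114 -0.14 0.4 1;0 0 0 -0.114 -0.14 0.4 1;0 0 0 -0.114 -0.14 0.65 1;0 0 0 -0.114 -0.14 0.9 1;0 0 0 -0.114 -0.14 0.9 1;0 0 0 -0.114 -0.14 0.9 -0.5;0 0 0 -0.114 -0.14 0.9 -0.5;0 0 0 -0.114 -0.14 0.9 -0.5;0 0 0 -0.114 -0.14 0.9 -0.5;0 0 0 -0.114 -0.14 0.9 -0.5", "newtons": 40}}

```text
time: 3.92
eef_pos: [0.49, 0.2878, 0.0484]
tcp_rot: [0.984, -0.181, 0.002, -0.001]
contact_force: [-1.1, -2.0, 5.9]
opening: 0.501
finger_force: 44.5
```

Request:
{"name": "send_rows", "arguments": {"moves": "0 0 0 0 0 -0.25 -0.5;0 0 0 0 0 -0.5 -0.5;0 0 0 0 0 -0.75 -0.5;0 0 -0.055 0.31 1 -0.75 -0.5;0 0 -0.055 0.31 1 -0.75 -0.5;0 0 -0.055 0.31 1 -0.75 -0.5;0 0 -0.055 0.31 1 -0.75 -0.5;0 0 -0.055 0.31 1 -0.75 -0.5;0 0 -0.055 0.31 1 -0.75 -0.5"}}

```text
time: 5.05
eef_pos: [0.4741, 0.0789, 0.1947]
tcp_rot: [1.0, -0.009, -0.001, -0.0]
contact_force: [-0.3, 0.1, -5.7]
opening: 0.506
finger_force: 44.5
```

Run:
```python
from h import *
s=ctrl.get_state(); print(s["eef_pos"],s["qpos"],s["time"],s["opening"]); go([.49,.062,.2],-.014)
c=cam("wrist"); save(c,"w2.png"); c=cam("scene"); save(c,"s2.png")
```

```text
[0.47412944 0.07889018 0.194688  ] [-4.69773647e-02 -1.01168156e-01  2.08962232e+00  7.82140271e-04
  1.15437192e+00  1.54158233e+00] 5.05 0.5060535041432944
turn [-0.0001  0.0002 -0.0006] shift [ 0.081  0.083 -0.027] psi now -0.0181
```

View pics/w2.png

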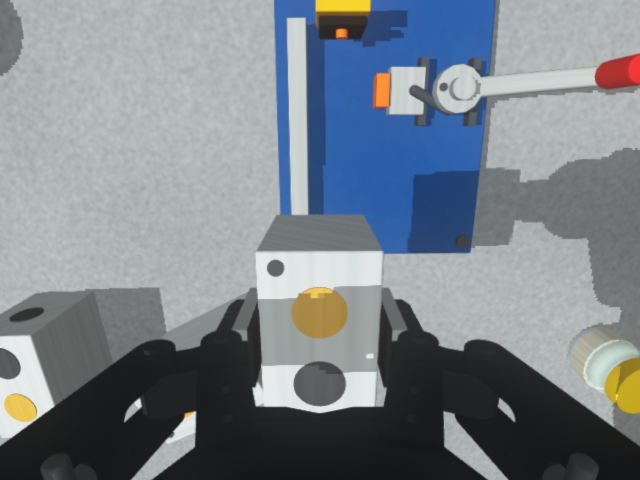

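The wrist view shows the block held, with its top front edge at (257..383, 252). It also shows the rail's inner top edge from (305,18) to (308,213), the plate's near right corner at (470,252), the shoe at (382,90) and the pin at (342,34).

Run:
```python
from h import *
s=ctrl.get_state(); c=cam("wrist"); im=c["image"]
hsv=cv2.cvtColor(im,cv2.COLOR_RGB2HSV)
blue=cv2.inRange(hsv,(105,120,40),(125,255,255))
# rail outer/inner top edges by bright mask; plate right edge
def line(P): 
    vx,vy,x,y=cv2.fitLine(P[:,:2].astype(np.float32),2,0,.01,.01).ravel(); 
    a=np.arctan2(vy,vx); a=a-np.pi*np.round(a/np.pi); return np.array([x,y]),a
br=cv2.inRange(hsv,(0,0,140),(180,60,255))
inn=[];out=[]
for r in range(30,205,5):
    x=np.where(br[r,287:320])[0]+287
    k=x[x>=290]; inn.append((k.max()+.5,r))
pr=[]
for r in list(range(20,60,4))+list(range(130,245,4)):
    x=np.where(blue[r,400:520])[0]+400; pr.append((x.max()+.5,r))
print(inn[::8],pr[::8])
Q,a=line(plane(c,inn,.033)); print("rail inner",Q,a)
p2,a2=line(plane(c,pr,.015)); print("plate right",p2,a2)
n=lambda a:np.array([-np.sin(a),np.cos(a)])
print("sep (145):",n(a)@(Q-p2))
print("corner (-130,-120)",plane(c,[[470,252]],.015)); print("rail far corner (55,25)",plane(c,[[305,17.5]],.033))
zt=s["eef_pos"][2]+.06-.0484; P=plane(c,[[257,252],[383,252],[262,406],[382,406]],zt); print("blk top",P.round(4),"tcp",s["eef_pos"])
m=cv2.inRange(hsv,(0,170,120),(6,255,255)); m[:40]=0; m[110:]=0; m[:,:590]=0
print(ctrl.get_state()["qpos"][5])
```

```text
[(np.float64(306.5), 30), (np.float64(306.5), 70), (np.float64(307.5), 110), (np.float64(307.5), 150), (np.float64(308.5), 190)] [(np.float64(494.5), 20), (np.float64(491.5), 52), (np.float64(481.5), 154), (np.float64(477.5), 186), (np.float64(474.5), 218)]
rail inner [0.5592136  0.08657245] -0.010917809
plate right [ 0.53111047 -0.05719827] -0.024252744
sep (145): 0.14406897
corner (-130,-120) [[ 0.44232568 -0.05625463  0.015     ]]
rail far corner (55,25) [[0.62808894 0.08673967 0.033     ]]
blk top [[0.5076 0.0996 0.2065]
 [0.507  0.0567 0.2065]
 [0.4438 0.102  0.2065]
 [0.443  0.0547 0.2065]] tcp [0.4744416  0.07937425 0.19492914]
1.54137326600488
```

Request:
{"name": "send_rows", "arguments": {"moves": "0 0 0 0.33 0.085 0 -0.5;0 0 0 0.33 0.085 0 -0.5;0 0 0 0.33 0.085 0.25 -0.5;0 0 0 0.33 0.085 0.45 -0.5;0 0 0 0.33 0.085 0.525 -0.5;0 0 0 0.33 0.085 0.525 -0.5"}}

```text
time: 5.95
eef_pos: [0.54, 0.0608, 0.0898]
tcp_rot: [1.0, -0.009, -0.001, -0.0]
contact_force: [0.6, -0.0, -5.7]
opening: 0.506
finger_force: 44.4
```

Run:
```python
from h import *
s=ctrl.get_state(); print(s["eef_pos"],s["time"],s["contact_force"]); go([.54,.0613,.0634],-.015)
c=cam("wrist"); save(c,"w3.png")
```

```text
[0.5400017  0.06079989 0.08980459] 5.95 [ 0.57742022 -0.03832827 -5.6772505 ]
turn [-0.      0.0003 -0.0003] shift [ 0.    -0.002  0.132] psi now -0.0171
```

View pics/w3.png

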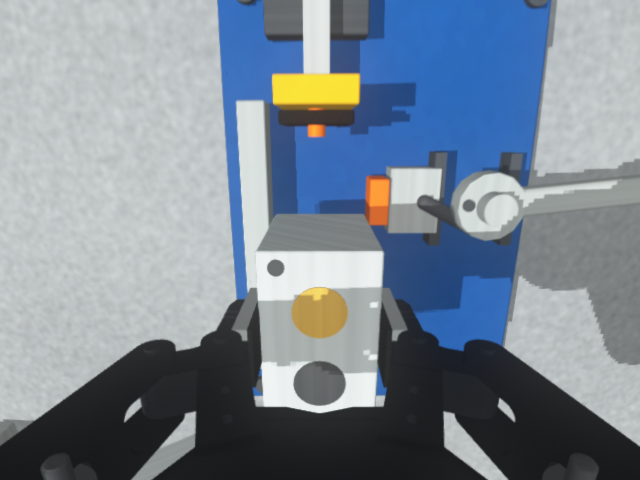

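The wrist view shows the block's lower front edge at (278..361, 214), between the rail's inner edge at about x 270 and the shoe face at x 366. The pad is at (317,118) and the pin tip at (317,136).

Run:
```python
from h import *
c=cam("wrist"); s=ctrl.get_state(); z=s["eef_pos"][2]-.0484
print("blk bottom",plane(c,[[278,214],[361,214]],z).round(4))
print("rail in",plane(c,[[266,102],[270.5,214]],.033).round(4)); print("shoe",plane(c,[[366,176],[368,226]],.033).round(4))
print("pad",plane(c,[[280,124],[354,124]],.02).round(4),plane(c,[[280,110],[354,110]],.058).round(4),"pin",plane(c,[[317,136]],.045))
```

```text
blk bottom [[0.5751 0.0801 0.044 ]
 [0.5744 0.0389 0.044 ]]
rail in [[0.6287 0.0847 0.033 ]
 [0.5729 0.0853 0.033 ]]
shoe [[0.5919 0.0354 0.033 ]
 [0.5655 0.0339 0.033 ]]
pad [[0.6186 0.0796 0.02  ]
 [0.6179 0.0405 0.02  ]] [[0.6232 0.0755 0.058 ]
 [0.6227 0.044  0.058 ]] pin [[0.61214738 0.06003021 0.045     ]]
```

Request:
{"name": "send_rows", "arguments": {"moves": "0 0 0 0 0 0.05 -0.5;0 0 0 0 0 0.09 -0.5;0 0 0 0 0 0.115 -0.5;0 0 0 0 0 0.13 -0.5;0 0 0 0 0 0.133 -0.5;0 0 0 0 0 0.133 -0.5"}}

```text
time: 6.8
eef_pos: [0.5406, 0.0602, 0.0638]
tcp_rot: [1.0, -0.009, 0.0, 0.0]
contact_force: [-0.3, 0.9, -5.8]
opening: 0.51
finger_force: 44.5
```

Request:
{"name": "send_rows", "arguments": {"moves": "0 0 0 0 0 0.004 -0.5;0 0 0 0 0 0.008 -0.5;0 0 0 0 0 0.012 -0.5;0 0 0 0 0 0.012 -0.5"}}

```text
time: 7.3
eef_pos: [0.541, 0.0602, 0.0634]
tcp_rot: [1.0, -0.009, -0.0, 0.0]
contact_force: [-5.5, -1.1, 6.7]
opening: 0.509
finger_force: 46.1
```

Request:
{"name": "send_rows", "arguments": {"moves": "0 0 0 0 0 -0.006 -0.5;0 0 0 0.03 0 -0.006 -0.5;0 0 0 0.06 0 -0.006 -0.5;0 0 0 0.09 0 -0.006 -0.5;0 0 0 0.12 0 -0.006 -0.5;0 0 0 0.15 0 -0.006 -0.5;0 0 0 0.17 0 -0.006 -0.5;0 0 0 0.17 0 -0.006 -0.5"}}

```text
time: 8.3
eef_pos: [0.5747, 0.0597, 0.0635]
tcp_rot: [1.0, -0.009, -0.0, -0.0]
contact_force: [-4.3, 0.1, 5.0]
opening: 0.506
finger_force: 45.9
```

Run:
```python
from h import *
c=cam("wrist"); save(c,"w4.png"); print(ctrl.get_state()["contact_force"])
```

```text
[-3.81198709 -0.69287076  5.74520158]
```

View pics/w4.png

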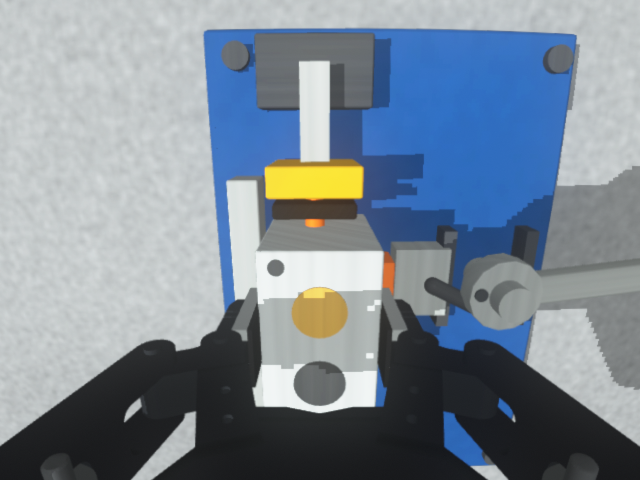

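The pin still stands clear of the block at (314,222), with a gap of about 10 mm. I'll continue slowly.

Request:
{"name": "send_rows", "arguments": {"moves": "0 0 0 0 0 -0.006 -0.5;0 0 0 0.01 0 -0.006 -0.5;0 0 0 0.02 0 -0.006 -0.5;0 0 0 0.03 0 -0.006 -0.5;0 0 0 0.035 0 -0.006 -0.5;0 0 0 0.035 0 -0.006 -0.5"}}

```text
time: 9.1
eef_pos: [0.5815, 0.0595, 0.0635]
tcp_rot: [1.0, -0.009, 0.0, -0.0]
contact_force: [-2.9, -0.2, -1.0]
opening: 0.503
finger_force: 45.2
```

Request:
{"name": "send_rows", "arguments": {"moves": "0 0 0 0.004 0 0 -0.5;0 0 0 0.004 0 0 -0.5;0 0 0 0.004 0 0 -0.5"}}

```text
time: 9.48
eef_pos: [0.5817, 0.0596, 0.0635]
tcp_rot: [1.0, -0.009, -0.001, -0.0]
contact_force: [-5.4, -0.0, 0.1]
opening: 0.507
finger_force: 45.3
```

Request:
{"name": "send_rows", "arguments": {"moves": "0 0 0 0.004 0 0 -0.5;0 0 0 0.004 0 0 -0.5;0 0 0 0.004 0 0 -0.5"}}

```text
time: 9.85
eef_pos: [0.5821, 0.0595, 0.0635]
tcp_rot: [1.0, -0.009, -0.001, 0.0]
contact_force: [-6.4, 0.3, 3.2]
opening: 0.509
finger_force: 45.4
```

Run:
```python
from h import *
def f(im):
    g=cv2.cvtColor(im,cv2.COLOR_RGB2HSV); m=cv2.inRange(g,(3,150,120),(17,255,255)); m[:150]=0;m[260:]=0;m[:,:290]=0;m[:,345:]=0
    return (m>0).sum(), np.where(m.any(1))[0]
print(f(cv2.imread("pics/w4.png")[:,:,::-1]))
c=cam("wrist"); print(f(c["image"])); 
cv2.imwrite("pics/c5.png",cv2.resize(c["image"][150:300,210:430],None,fx=3,fy=3)[:,:,::-1])
```

```text
(np.int64(142), array([199, 200, 219, 220, 221, 222, 223, 224, 225, 226]))
(np.int64(0), array([], dtype=int64))
```

View pics/c5.png

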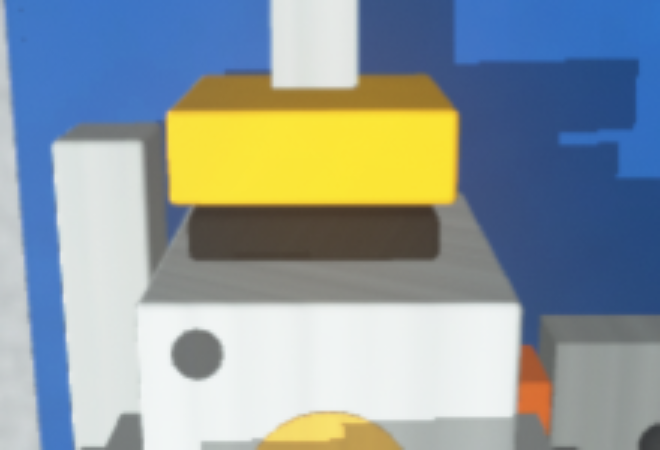

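The pad is flush with the block's end face and the pin has disappeared. Next I ease off slightly, release and lift.

Request:
{"name": "send_rows", "arguments": {"moves": "0 0 0 -0.003 0 0 -0.5;0 0 0 -0.003 0 0 -0.5;0 0 0 -0.003 0 0 0.05;0 0 0 -0.003 0 0 0.15;0 0 0 -0.003 0 0 0.3;0 0 0 -0.003 0 0 0.4;0 0 0 -0.003 0 0 0.4;0 0 0 -0.003 0 -0.15 0.4;0 0 0 -0.003 0 -0.4 0.4;0 0 0 -0.003 0 -0.6 0.4;0 0 0 -0.003 0 -0.6 0.4"}}

```text
time: 11.28
eef_pos: [0.5852, 0.0594, 0.1886]
tcp_rot: [1.0, -0.009, 0.005, 0.0]
contact_force: [0.3, -0.1, 0.5]
opening: 0.7
finger_force: 0.0
```

Run:
```python
from h import *
s=ctrl.get_state(); print(s["eef_pos"],s["qpos"],s["opening"],s["time"])
c=cam("wrist"); im=c["image"]; save(c,"w6.png")
t=cam("top"); save(t,"top2.png")
hsv=cv2.cvtColor(t["image"],cv2.COLOR_RGB2HSV)
m=cv2.inRange(hsv,(0,150,100),(8,255,255)); m[:200]=0; m[245:]=0; m[:,:370]=0;m[:,405:]=0
print("knob",plane(t,np.argwhere(m)[:,::-1].mean(0),0.07))
```

```text
[0.58515986 0.05937397 0.18861891] [-7.12787919e-02  1.45230022e-01  1.85038472e+00 -1.22414106e-05
  1.13657547e+00  1.51734590e+00] 0.7004280215178559 11.275
knob [[ 0.5855146  -0.13179232  0.07      ]]
```

View pics/w6.png

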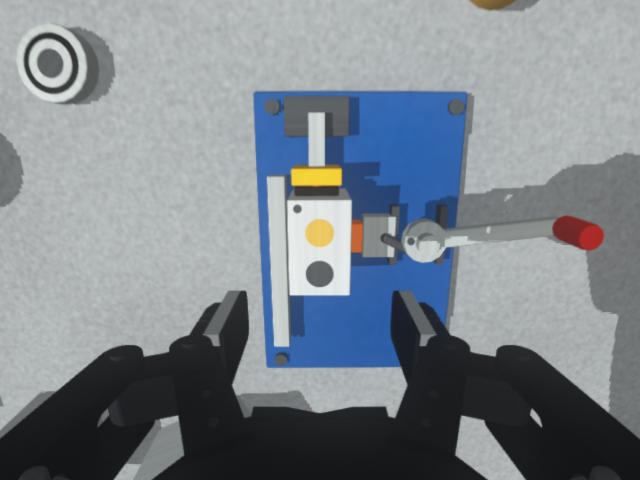

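The block stands against the pad at (320,240), and no orange shows between them. The red knob's top is near (592,237). Next I fix its position.

Run:
```python
from h import *
c=cam("wrist"); print("knob top",plane(c,[[591,237]],.079),"pivot cap",plane(c,[[428,241]],.055))
im=c["image"]; hsv=cv2.cvtColor(im,cv2.COLOR_RGB2HSV); r=cv2.inRange(hsv,(0,150,60),(4,255,255))|cv2.inRange(hsv,(174,150,60),(180,255,255)); r[:200]=0; r[260:]=0; r[:,:540]=0
P=np.argwhere(r)[:,::-1]; print("red ext",P.min(0),P.max(0), plane(c,[P.mean(0)],.062))
y=cv2.inRange(hsv,(3,150,120),(17,255,255)); y[:170]=0; y[200:]=0; y[:,:290]=0; y[:,:345]=y[:,:345]; y[:,345:]=0; print("pin px",(y>0).sum())
piv=np.array([.5767,-.0233]); k=plane(c,[P.mean(0)],.062)[0,:2]; d=k-piv; a=np.arctan2(d[1],d[0]); print("r",np.hypot(*d),"alpha",a,"psi",a+np.pi,"phi",-np.pi/2+.2-.015-a)
go([k[0],k[1],.13],a+np.pi)
```

```text
knob top [[ 0.58456561 -0.12850129  0.079     ]] pivot cap [[ 0.57657842 -0.0214407   0.055     ]]
red ext [559 212] [610 246] [[ 0.58590365 -0.1356913   0.062     ]]
pin px 7
r 0.11276751366945979 alpha -1.4890892904716975 psi 1.6525033631180956 phi 0.10329296367680096
turn [-3.000e-04  2.000e-04 -2.659e-01] shift [0.039 0.976 0.262] psi now -0.0179
```

Request:
{"name": "send_rows", "arguments": {"moves": "0 0 -0.266 0.02 0.957 0 -0.15;0 0 -0.266 0.02 0.957 0 -0.15;0 0 -0.266 0.02 0.957 0 -0.15;0 0 -0.266 0.02 0.957 0 -0.15;0 0 -0.266 0.02 0.957 0 -0.15;0 0 -0.266 0.02 0.957 0 -0.15;0 0 -0.266 0.02 0.957 0 -0.15;0 0 -0.266 0.02 0.957 0 -0.15;0 0 -0.266 0.02 0.957 0 -0.15;0 0 -0.266 0.02 0.957 0.2 -0.15;0 0 -0.266 0.02 0.957 0.35 -0.15;0 0 -0.266 0.02 0.957 0.35 -0.15"}}

```text
time: 12.92
eef_pos: [0.5797, -0.1306, 0.1085]
tcp_rot: [0.677, 0.736, -0.002, -0.005]
contact_force: [0.5, 0.8, -0.2]
opening: 0.423
finger_force: 0.0
```

Run:
```python
from h import *
s=ctrl.get_state(); print(s["eef_pos"],s["qpos"].round(3),s["opening"],s["time"]); go([.5855,-.132,.064],1.6525)
c=cam("wrist"); save(c,"w7.png")
```

```text
[ 0.57967294 -0.1305971   0.10845538] [-0.392  0.264  1.872  0.     1.016 -0.475] 0.42315453210275694 12.925
turn [-0.0015 -0.0008  0.0001] shift [-0.01   0.031  0.222] psi now 1.6533
```

View pics/w7.png

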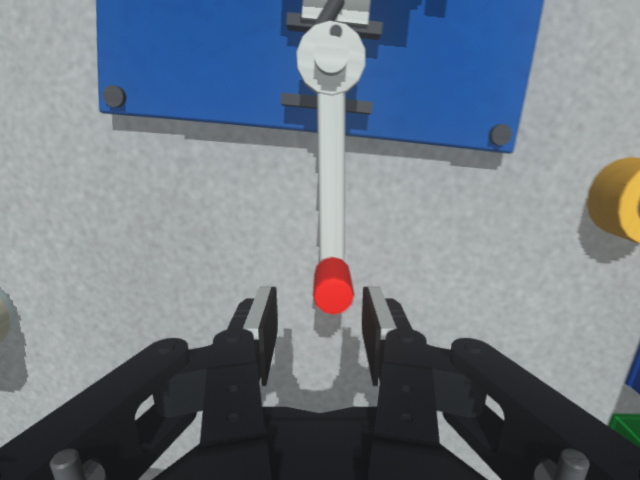

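The knob at (333,292) is slightly right of the jaw centre line at x = 320, which agrees with the 6 mm correction.

Request:
{"name": "send_rows", "arguments": {"moves": "-0.0015 -0.0008 0 -0.01 0.03 0 -0.15;-0.0015 -0.0008 0 -0.01 0.03 0 -0.15;-0.0015 -0.0008 0 -0.01 0.03 0.1 -0.15;-0.0015 -0.0008 0 -0.01 0.03 0.18 -0.15;-0.0015 -0.0008 0 -0.01 0.03 0.222 -0.15;-0.0015 -0.0008 0 -0.01 0.03 0.222 -0.36;-0.0015 -0.0008 0 -0.01 0.03 0.222 -0.36", "newtons": 20}}

```text
time: 13.85
eef_pos: [0.5895, -0.1336, 0.0696]
tcp_rot: [0.677, 0.736, 0.002, 0.005]
contact_force: [0.6, 0.5, 0.9]
opening: 0.322
finger_force: 0.0
```

Request:
{"name": "send_rows", "arguments": {"moves": "0 0 0.008 0.001 -0.028 0 -0.36;0 0 0.0159 0.0027 -0.0549 0 -0.36;0 0 0.024 0.006 -0.082 0 -0.36;0 0 0.0318 0.011 -0.1093 0 -0.36;0 0 0.0398 0.017 -0.136 0 -0.36;0 0 0.0477 0.0246 -0.1625 0 -0.36"}}

```text
time: 14.6
eef_pos: [0.5585, -0.1324, 0.0706]
tcp_rot: [0.78, 0.626, 0.004, 0.008]
contact_force: [3.8, -2.2, -1.9]
opening: 0.324
finger_force: 2.1
```

Request:
{"name": "send_rows", "arguments": {"moves": "0 0 0.008 0.001 -0.028 0 -0.36;0 0 0.0159 0.0027 -0.0549 0.005 -0.36;0 0 0.024 0.006 -0.082 0.01 -0.36;0 0 0.0318 0.011 -0.1093 0.015 -0.36;0 0 0.0398 0.017 -0.136 0.015 -0.36;0 0 0.0477 0.0246 -0.1625 0.015 -0.36;0 0 0.0557 0.0335 -0.188 0.015 -0.36;0 0 0.0637 0.0434 -0.2142 0.015 -0.36"}}

```text
time: 15.6
eef_pos: [0.5207, -0.1174, 0.0692]
tcp_rot: [0.889, 0.458, 0.007, 0.011]
contact_force: [2.0, -8.5, 2.9]
opening: 0.317
finger_force: 3.9
```

Request:
{"name": "send_rows", "arguments": {"moves": "0 0 0.008 0.001 -0.028 0 -0.36;0 0 0.0159 0.0027 -0.0549 0 -0.36;0 0 0.024 0.006 -0.082 0 -0.36;0 0 0.0318 0.011 -0.1093 0 -0.36;0 0 0.0398 0.017 -0.136 0 -0.36;0 0 0.0477 0.0246 -0.1625 0 -0.36;0 0 0.0557 0.0335 -0.188 0 -0.36;0 0 0.0637 0.0434 -0.2142 0 -0.36"}}

```text
time: 16.6
eef_pos: [0.4893, -0.0851, 0.0679]
tcp_rot: [0.962, 0.273, 0.006, 0.008]
contact_force: [0.5, -8.8, 2.2]
opening: 0.317
finger_force: 3.8
```

```bash
cat > st.py <<'E'
from h import *
s=ctrl.get_state(); p=s["eef_pos"][:2]-[.5767,-.0233]; a=np.arctan2(p[1],p[0]); a-=2*np.pi*(a>0)
Rm=R.from_quat(s["tcp_rot"]).as_matrix()
print(s["time"],s["eef_pos"],"r",np.hypot(*p),"phi_tcp",-np.pi/2+.185-a,"psi-alpha",np.arctan2(Rm[1,0],Rm[0,0])-np.pi-a,"tan/rad force",Rm[:,1]@s["contact_force"],Rm[:,0]@s["contact_force"],"tilt",Rm[:,2])
E
python3 st.py
```

```text
16.6 [ 0.48928356 -0.0851098   0.06794875] r 0.10706112382302 phi_tcp 1.1403391740921212 psi-alpha -0.06248404994682799 tan/rad force 7.805109920875334 -4.210829968454042 tilt [ 0.01687458 -0.01213698 -0.99978395]
```

Request:
{"name": "send_rows", "arguments": {"moves": "0 0 0.008 0.001 -0.028 0 -0.36;0 0 0.0159 0.0027 -0.0549 0 -0.36;0 0 0.024 0.006 -0.082 0 -0.36;0 0 0.0318 0.011 -0.1093 0 -0.36;0 0 0.0398 0.017 -0.136 0 -0.36;0 0 0.0477 0.0246 -0.1625 0 -0.36;0 0 0.0557 0.0335 -0.188 0 -0.36"}}

```text
time: 17.48
eef_pos: [0.4738, -0.0467, 0.0663]
tcp_rot: [0.995, 0.101, 0.006, 0.004]
contact_force: [0.7, -1.4, 0.7]
opening: 0.32
finger_force: 0.3
```

```bash
python3 st.py
```

```text
17.475 [ 0.47379183 -0.04671408  0.06630102] r 0.10553819851925099 phi_tcp 1.5320808211651724 psi-alpha -0.022050298580228223 tan/rad force 1.5150082863867729 0.36941528889246233 tilt [ 0.01326102 -0.00584262 -0.999895  ]
```

Request:
{"name": "send_rows", "arguments": {"moves": "0 0 0.008 0.001 -0.028 0 -0.36;0 0 0.0159 0.0027 -0.0549 0 -0.36;0 0 0.024 0.006 -0.082 0 -0.36;0 0 0.0318 0.011 -0.1093 0 -0.36;0 0 0.0398 0.017 -0.136 0 -0.36;0 0 0.0398 0.017 -0.136 0 -0.36"}}

```text
time: 18.23
eef_pos: [0.471, -0.0187, 0.0655]
tcp_rot: [1.0, -0.023, 0.006, 0.002]
contact_force: [-0.6, -0.3, 1.1]
opening: 0.317
finger_force: 0.0
```

```bash
python3 st.py
```

```text
18.225 [ 0.47096539 -0.01869955  0.06548409] r 0.10583464274150454 phi_tcp 1.7992782786847719 psi-alpha -0.0019304900306158501 tan/rad force 0.34472277696394704 -0.5482519243202983 tilt [ 0.01147343 -0.00471662 -0.99992305]
```

Request:
{"name": "send_rows", "arguments": {"moves": "0 0 0 0 -0.01 0 -0.15;0 0 0 0 -0.01 0 -0.1;0 0 0 0 -0.01 0 -0.1;0 0 0 0 -0.01 -0.2 -0.1;0 0 0 0 -0.01 -0.5 -0.1;0 0 0 -0.4 -0.01 -0.8 -0.1;0 0 0 -0.4 -0.01 -0.8 -0.1;0 0 0 -0.4 -0.01 -0.8 -0.1"}}

```text
time: 19.23
eef_pos: [0.3889, -0.0126, 0.2261]
tcp_rot: [1.0, -0.024, 0.008, 0.003]
contact_force: [-0.3, 0.3, 0.3]
opening: 0.45
finger_force: 0.0
```

Run:
```python
from h import *
s=ctrl.get_state(); print(s["eef_pos"],s["contact_force"],s["time"])
c=cam("wrist"); save(c,"w8.png");
```

```text
[ 0.38891798 -0.01259527  0.22608172] [-0.28454112  0.33029296  0.30744266] 19.225
```

View pics/w8.png

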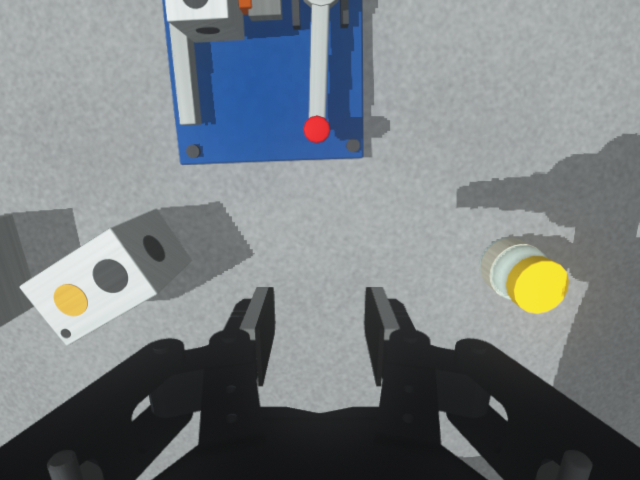

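The lever is closed: the knob is at (316,129), with its arm near parallel to the channel. That was my eleventh picture, one over the limit of 10, so the remaining checks are numeric only.

Run:
```python
from h import *
w=cam("wrist"); k=plane(w,[[316,129]],.079)[0,:2]-[.5767,-.0233]; a=np.arctan2(k[1],k[0]); a-=2*np.pi*(a>0); print("phi",-np.pi/2+.185-a)
for im in(cv2.imread("pics/top2.png")[:,:,::-1],(t:=cam("top"))["image"]):
    h=cv2.cvtColor(im,cv2.COLOR_RGB2HSV)[180:260,285:330]
    y=cv2.inRange(h,(22,150,120),(32,255,255)); y[35:]=0; b=cv2.inRange(h,(0,0,175),(180,50,255)); b[:,:13]=0
    Y=np.argwhere(y)+[180,285]; n,l,st,ce=cv2.connectedComponentsWithStats(b); i=1+np.argmax(st[1:,4])
    print("yellow",Y.min(0),Y.max(0),"block l,t,w,h",st[i][:4]+[285,180,0,0],st[i][4])
    P=plane(t,np.argwhere(l==i)[:,::-1]+[285,180],.075)[:,:2]*1000; print(cv2.minAreaRect(P.astype(np.float32)))
```

```text
phi 1.83168494191079Traceback (most recent call last):
  File "<stdin>", line 6, in <module>
    return _wrapfunc(a, 'argmax', axis=axis, out=out, **kwds)
    return bound(*args, **kwds)
ValueError: attempt to get argmax of an empty sequence
```

```bash
python3 -c "
from h import *
go([.5852,.0594,.1886],-.0179)"
```

```text
turn [ 0.0006 -0.0015 -0.0046] shift [ 0.961 -0.405  0.181] psi now -0.0469
```

Request:
{"name": "send_rows", "arguments": {"moves": "0.0006 -0.0015 -0.0046 0.96 -0.405 0 -0.1;0.0006 -0.0015 -0.0046 0.96 -0.405 0 0.4;0.0006 -0.0015 -0.0046 0.96 -0.405 0 0.4;0.0006 -0.0015 -0.0046 0.96 -0.405 0.18 0.4;0.0006 -0.0015 -0.0046 0.96 -0.405 0.18 0.4;0.0006 -0.0015 -0.0046 0.96 -0.405 0.18 0.4"}}

```text
time: 20.12
eef_pos: [0.5844, 0.0593, 0.1884]
tcp_rot: [1.0, -0.009, -0.001, 0.0]
contact_force: [0.2, -0.1, -0.0]
opening: 0.699
finger_force: 0.0
```

Run:
```python
from h import *
c=cam("wrist"); print(ctrl.get_state()["eef_pos"])
for im in(cv2.imread("pics/w6.png")[:,:,::-1],c["image"]):
    h=cv2.cvtColor(im,cv2.COLOR_RGB2HSV)
    y=cv2.inRange(h,(24,150,120),(32,255,255)); y[:150]=0;y[205:]=0; b=cv2.inRange(h,(0,0,200),(180,40,255)); b[:190]=0; b[310:]=0; b[:,:286]=0; b[:,370:]=0
    b=cv2.morphologyEx(b,cv2.MORPH_OPEN,np.ones((5,5))); o=cv2.inRange(h,(3,150,120),(17,255,255)); o[:184]=0;o[205:]=0; o[:,:295]=0; o[:,340:]=0
    Y=np.argwhere(y); n,l,st,ce=cv2.connectedComponentsWithStats(b); i=1+np.argmax(st[1:,4])
    print("yellow bottom",Y.max(0),"orange",(o>0).sum(),"block",st[i]); print(cv2.minAreaRect((plane(c,np.argwhere(l==i)[:,::-1],.075)[:,:2]*1000).astype(np.float32)))
    print(im[182:204,318].tolist()[::2])
```

```text
[0.58471454 0.05912954 0.18964303]
yellow bottom [184 340] orange 6 block [ 288  200   63   95 4437]
((578.5740966796875, 59.09185791015625), (43.09134292602539, 68.86957550048828), 89.03673553466797)
[[244, 212, 57], [238, 199, 55], [128, 87, 50], [57, 56, 53], [60, 59, 57], [60, 59, 55], [62, 60, 57], [103, 105, 104], [116, 118, 117], [191, 198, 196], [227, 232, 231]]
yellow bottom [180 340] orange 0 block [ 286  197   58   95 4073]
((580.8607177734375, 62.696533203125), (40.537349700927734, 68.53255462646484), 88.99726104736328)
[[149, 98, 51], [58, 55, 53], [59, 59, 57], [59, 59, 56], [60, 58, 55], [86, 88, 86], [116, 119, 118], [141, 146, 145], [223, 229, 227], [226, 231, 230], [226, 230, 230]]
```

The gap pattern is unchanged after clamping, no pin shows, and the block has moved against the rail. I'm handing it in.

```bash
python3 -c "
from plant import ctrl
print(ctrl.sign_off())"
```

```text
the job is handed in; nothing more can be done
None
```

The valve block is seated flush on the backstop pad, the cam lever is closed at about 1.83 rad, and the job was handed in at about 20 s with the arm clear of everything. I got no verdict back, the shoe's clamp force could not be read, and I viewed 11 pictures, one over the limit of 10.

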